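# Take the rock out of a board carrier on a surface plate

## Task

Check the board carrier on the granite plate for rocking: press gently with the fingertips (about 7 N each time, at least 4 and never over 14 N) on the blue rubber corner block beside the black knob and then on the block diagonally opposite. If it rocks either way, turn the knob of its adjustable foot the way and the amount needed until all four feet stand on the plate, and let go. Last, press the same two blocks again in the same order to prove that nothing rocks; leave the carrier where it stands, the board untouched and the things round it undisturbed.

Things in the scene. Friction and masses are not known exactly. Their poses are not given: they have to be found in the camera images.
- surface_plate: dark granite surface plate, 210 (x) x 330 (y) mm, fixed, flat and level; origin under its centre on the bench; its top lies 30 mm above the bench
- carrier: aluminium board carrier, 140 (x) x 280 (y) x 6 mm base on four feet, loose on the surface plate, about 1 kg with its load; origin at its centre, level with the nominal foot soles; z up, y along its long side; base top 24 mm above the origin. The feet stand at (x, y) = (-56, 126) mm (adjustable, under the knob), (56, -126), (56, 126) and (-56, -126)
- block_knob_top (a point): centre of the top of the blue rubber corner block beside the knob, 26 (x) x 14 (y) mm, 51 mm above the carrier's origin at (-37.3, 84) mm; press straight down here. The rubber yields 1 mm per 20 N (springs back), so the force rises fast: measured heights alone cannot keep it in bounds
- block_opposite_top (a point): the same for the block diagonally opposite the knob, at (37.3, -84) mm
- block_left_top (a point): the same for the block at (37.3, 84) mm
- block_right_top (a point): the same for the block at (-37.3, -84) mm
- block_knob: that blue block itself (it holds a corner of the board; origin = the carrier's origin). The four block tops lie in one plane parallel to the base, two thirds of the way out from the centre to the feet. With each block pressed down in turn by one force (or each height corrected for the rubber's give): height here + height at the opposite block - the heights at the other two = 2/3 of the adjustable foot's length error (negative: too short)
- block_opposite: the blue block diagonally opposite (origin = the carrier's origin)
- block_left: the blue block at (37.3, 84) mm (origin = the carrier's origin)
- block_right: the blue block at (-37.3, -84) mm (origin = the carrier's origin)
- board: black circuit board, 90 x 150 mm, held by the four blocks in the middle of the carrier; parts on it reach up to 49 mm above the carrier's origin, 2 mm below the block tops; not to be touched
- knob_grip (a point): middle of the black bar knob over the adjustable foot: bar 11 mm thick, 40 mm long, 20 mm tall, this point 10 mm below its top and 45 mm above the carrier's origin; the y axis runs along the bar: grip across the x axis, from above
- cam_knob (a joint): angle of the knob in rad, 0 when the bar lies along the carrier's y axis, growing clockwise seen from above, range -1.1 to 1.1; each rad clockwise makes the adjustable foot 6 mm longer (anticlockwise shorter). It turns stiffly (0.15 N m) and stays where it is left
- foot_knob_sole (a point): centre of the sole of the adjustable foot. If the diagonal through the knob rocks when its two corners are pressed, this foot is too short; if the other diagonal rocks, it is too long
- foot_opposite_sole (a point): centre of the sole of the rubber foot diagonally opposite. The three rubber feet were fitted by hand: their lengths differ by up to 4 mm, by how much is not known, so until the adjustable foot is set the carrier may rock by as much as 5 mm (now and then it happens to be right)
- foot_left_sole (a point): centre of the sole of the foot at (56, 126) mm
- foot_right_sole (a point): centre of the sole of the foot at (-56, -126) mm
- cutters: red-handled side cutters, 41 x 104 x 12 mm, lying on the bench, origin under the centre
- hex_driver: yellow precision screwdriver, 132 mm long, 13 mm thick, lying on the bench along its y axis, origin under the centre
- flux: small white dropper bottle, 30 mm across, 74 mm tall, origin under the centre
- spool: spool of solder wire, 49 mm across, 43 mm tall, origin under the centre

How it is judged:
By the outcome, as a careful person would: the job done as asked, in the order asked, and still so for the second after the job is handed in, with the robot touching nothing.
It also fails if it takes over 67 s, if anything falls off the work surface, if the arm or the gripper's body presses on something with over 40 N, if the wrist force passes 120 N, or if a joint passes its speed limit or range.

## Robot

A 6-joint arm with a two-finger parallel gripper is mounted at the origin on a cart in front of the work surface, level with it; the furniture and walls round the work are solid. World frame = base frame: x ahead of the robot, y to its left, z up, the work surface at z = 0. Lengths are in m, angles in rad, forces in N, time in s.
With the tool pointing down it reaches from about 0.35 to 0.775 m from the base axis. Payload 7.3 kg.
Tool frame: the origin (TCP) lies on the centre line of the jaws, within the pads' length; the fingertips stand 17 mm ahead of it and the grasp point (between the pads) lies 2 mm behind it (robot.tcp_to_tips is the distance from the TCP to the fingertips, in m); z points along the fingers, y is the line along which they close (so a half turn about z gives the same grasp; the last joint's range is limited). The gripper opens to 92 mm and grips with 3 to 60 N. Pads are 19 mm wide; open, the fingers measure 130 mm over their backs; the gripper's body (75 mm by 190 mm) begins 47 mm behind the grasp point.
Start: joints at [1.146, 0.342, 1.524, -0, 1.275, -0.146], TCP at [0.144, 0.505, 0.244] pointing down, gripper open.
Joint ranges: [-2.53, 2.53], [-0.77, 2.02], [0.04, 2.7], [-1, 4.14], [0.28, 2.66], [-3.11, 3.11]. Speed limits (rad/s): [2.57, 2.57, 3.14, 3.14, 3.14, 3.14].

## Interface

Orientations are given as [roll, pitch, yaw] about the fixed x, y, z axes, in that order (R = Rz(yaw) Ry(pitch) Rx(roll)).
In Python, from cell import robot gives the robot as it stands. The module is installed in compiled form; this text tells all that it offers.
- The arm moves only by the tool carry_out, never from a script. Its argument "commands" is a list of rows, each a list of 3 entries, a list of its own where there are three numbers: the shift along the tool's x, y, z in m, then the turn about the tool's z in rad, then the opening, from 0 (shut) to 1 (fully open). In form: [[[dx, dy, dz], yaw, claw], ...]. A call has 1 to 20 rows; each row shifts and turns the commanded pose from where the row before left it, along the tool's axes as they then stand; what a row does not reach is not made up. A row lasts 1/8 s, in which the tool goes at most 62.5 mm and 10.7 degrees, less where a joint would pass 70% of its speed; a pose out of reach is approached as far as the arm can. A call is refused whole if a number of a shift passes 0.0625 or a number of a turn 0.188, either way. A call with a gripper value outside its range is refused whole. The fingers move at their own pace and stop on an object; "newtons" is the grip in N (left out, the last holds). Time passes only in rows, so rows that do not move let the fingers close. It gives the time, the measured TCP pose, the force, the opening and the grip force at its end, in the units of the state.
- robot.observe(): the state, without advancing time (a new reading comes with each control period).
- robot.read_camera(name): name is "scene" or "side" or "wrist"; returns a dict with "pixels" (384x512x3 uint8, red, green, blue), "fx", "fy", "cx", "cy" (pixels), "k1" (the pictures are not rectified: a ray, as slopes to the right and down, at radius r is drawn at 1 + k1 r^2 times it, then the intrinsics apply), "view" (4x4, takes a point from world to camera coordinates); the wrist camera has in their place "T_tool_cam" (4x4, takes a point from camera to tool coordinates, whose origin is the TCP and whose axes are the flange's). Camera axes: x right, y up, looking along -z (the intrinsics and any distortion apply to the point x, -y, -z); pixel columns grow to the right and rows downward; lengths in m; the calibration is good to about 2 mm. A picture is of the moment at which its call begins: read the wrist's pose just before it. There is no depth.
- robot.hand_in(): hands the job in; it is judged then, once.
Trained networks look in a picture, given as the dict that the camera call returned (one of the last four; its "shot" number tells which), for a name from the list of things; names that differ only in an ending like _2 or _b are one class to them, and where a whole thing is asked for, a point or a joint stands for the part that bears it (a point fixed in the world has none). Each returns a list of dicts, best first, with "p" (0 to 1); they miss things now and then, are a little off and sometimes report something else, mostly with a low value. They report only what shows in the picture. A call takes as long as a camera call.
- robot.find_in(picture, name): "at" ([column, row] in pixels, amid what is visible of it).
- robot.tip_of(picture, name): "at" ([column, row] in pixels: a listed point, or the origin of a listed thing).
The state is a dict: "time": time; "qpos": joint angles; "qvel": joint speeds; "joint_efforts": joint torques, N m; "tool_pos": TCP position; "tool_rot": TCP orientation; "contact_force": force on the tool from outside, world axes, zero at the start; "torque": the same for the moment, N m; "opening": finger opening in m; "grip_force": force on a finger pad.
Only numpy, scipy, OpenCV 4.12 (cv2) and the standard library are available. Lean on these libraries where they do the work, as an engineer would, in place of code of your own. Each camera call takes 0.05 s, during which the arm holds its last target. There are 200 camera calls.

## Working session

There is one attempt and no reset: what is moved stays moved. The work goes in short steps, Python scripts to look and compute and a tool call to move; the robot and the scene stay as the last step left them, time stands still between calls to the robot, and variables do not carry over. Pictures are saved under pics/ and viewed, at most 10 in all, crops included, and the job is handed in when it is done.

Besides the shell and the picture viewer there is one more tool, called after "Emit:" as name(argument=value, ...) on one line, values as JSON. carry_out: Moves the arm, as the interface text tells. Its arguments: {"type":"object","properties":{"commands":{"type":"array"},"newtons":{"type":"number"}},"required":["commands"]}

```bash
mkdir -p pics; cat > h.py <<'E'
import numpy as np, cv2
from cell import robot
from scipy.spatial.transform import Rotation as R
def cam(name):
    s=robot.observe(); p=robot.read_camera(name)
    if name=="wrist":
        rot=np.array(s["tool_rot"]); T=np.eye(4)
        T[:3,:3]=R.from_euler("xyz",rot).as_matrix() if rot.size==3 else rot
        T[:3,3]=s["tool_pos"]; p["c2w"]=T@np.array(p["T_tool_cam"])
    else: p["c2w"]=np.linalg.inv(np.array(p["view"]))
    return p
def ray(p,at):
    u=(at[0]-p["cx"])/p["fx"]; v=(at[1]-p["cy"])/p["fy"]
    rd=np.hypot(u,v); r=rd
    for _ in range(30): r=rd/(1+p["k1"]*r*r)
    k=r/rd if rd>0 else 1
    d=p["c2w"][:3,:3]@np.array([u*k,-v*k,-1]); return p["c2w"][:3,3],d/np.linalg.norm(d)
def atz(p,at,z):
    o,d=ray(p,at); return o+d*(z-o[2])/d[2]
def tri(pr):
    A=np.zeros((3,3));b=np.zeros(3)
    for o,d in pr:
        M=np.eye(3)-np.outer(d,d);A+=M;b+=M@o
    return np.linalg.solve(A,b)
def save(p,n): cv2.imwrite("pics/"+n,cv2.cvtColor(p["pixels"],cv2.COLOR_RGB2BGR))
E
cat > a.py <<'E'
from h import *
print(robot.observe())
H={"block_knob_top":.081,"block_opposite_top":.081,"block_left_top":.081,"block_right_top":.081,"knob_grip":.075,"carrier":.03,"surface_plate":0,"flux":0,"spool":0,"cutters":0,"hex_driver":0}
for c in ["scene","side","wrist"]:
    p=cam(c); save(p,c+"0.png"); print(c,p["c2w"][:3,3].round(3))
    for n,z in H.items():
        for t in robot.tip_of(p,n)[:2]: print(n,round(t["p"],2),np.round(t["at"],1),atz(p,t["at"],z).round(4))
E
python3 a.py; python3 -c "
import cv2,numpy as np
a=[cv2.imread('pics/%s0.png'%c) for c in('scene','side')]
cv2.imwrite('pics/v1.png',cv2.resize(np.hstack(a),(800,300)))"
```

```text
{'time': 0.0, 'qpos': array([ 1.14601366e+00,  3.42714305e-01,  1.52502983e+00, -3.00780260e-05,
        1.27536545e+00, -1.46011787e-01]), 'qvel': array([ 0.00070665,  0.00174811,  0.00162859, -0.00168656, -0.00045041,
        0.00040015]), 'joint_efforts': array([-4.57344740e-04, -4.31244314e+01, -2.44219261e+01,  7.15784915e-02,
        5.61089139e-02, -1.42144786e-04]), 'tool_pos': array([0.14430158, 0.50438513, 0.24304483]), 'tool_rot': array([-3.14008768e+00, -1.92248365e-04,  2.86283041e+00]), 'contact_force': array([-0.54219597,  0.16264847,  0.00263007]), 'torque': array([0.00230204, 0.01631449, 0.0212809 ]), 'grip_force': 0.0, 'opening': 0.09195642405334327}
scene [ 0.23  -0.669  0.485]
block_knob_top 0.52 [183.4 167.8] [0.4885 0.2671 0.081 ]
block_opposite_top 0.56 [231.9 183.1] [0.5703 0.1186 0.081 ]
block_left_top 0.6 [206.9 163.1] [0.5595 0.2719 0.081 ]
knob_grip 0.43 [175.2 163.5] [0.4803 0.322  0.075 ]
knob_grip 0.33 [230.9 184.4] [0.5699 0.1242 0.075 ]
carrier 0.63 [209.8 193.5] [0.5328 0.183  0.03  ]
surface_plate 0.59 [211.5 203.8] [0.5349 0.1788 0.    ]
flux 0.78 
[... 293 characters left out ...]
  ]
side [ 0.196 -0.583  0.564]
block_knob_top 0.67 [190.2 153.4] [0.4963 0.2697 0.081 ]
block_opposite_top 0.46 [241.8 172. ] [0.5775 0.1107 0.081 ]
block_left_top 0.55 [212.  148.5] [0.5638 0.2683 0.081 ]
knob_grip 0.72 [187.2 152.7] [0.4939 0.2882 0.075 ]
knob_grip 0.58 [173.4 149.1] [0.4664 0.3279 0.075 ]
carrier 0.65 [214.1 182.3] [0.5235 0.172  0.03  ]
surface_plate 0.7 [220.  189.3] [0.5412 0.1733 0.    ]
surface_plate 0.61 [212.1 149.1] [0.624  0.4069 0.    ]
flux 0.74 [286.1 180.5] [0.7348 0.1221 0.    ]
flux 0.68 [188.4 152.8] [0.543  0.4194 0.    ]
cutters 0.94 [283.5 295.8] [ 0.4886 -0.2246  0.    ]
hex_driver 0.87 [235.9 297.9] [ 0.404  -0.1831  0.    ]
wrist [0.075 0.524 0.385]
```

View pics/scene0.png

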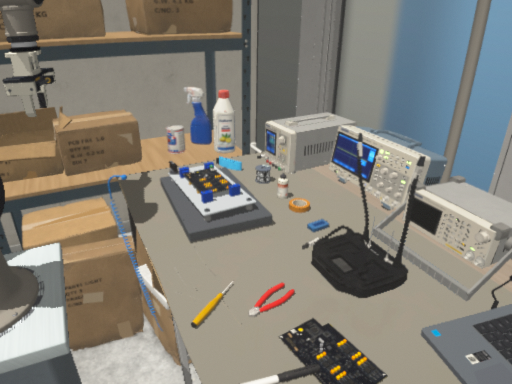

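The carrier is at about (0.53, 0.18). In the scene picture the knob is at its far left corner, around (173,166). The loose items are clear of it. I'll move above it for a wrist view.

Emit:
carry_out(commands=[[[-0.037,-0.018,-0.006],0,0],[[-0.037,-0.018,-0.006],0,0],[[-0.037,-0.018,-0.006],0,0],[[-0.037,-0.018,-0.006],0,0],[[-0.037,-0.018,-0.006],0,0],[[-0.037,-0.018,-0.006],0,0],[[-0.037,-0.018,-0.006],0,0],[[-0.037,-0.018,-0.006],0,0],[[-0.037,-0.018,-0.006],0,0],[[-0.037,-0.018,-0.006],0,0],[[-0.037,-0.018,0],0,0],[[-0.037,-0.018,0],0,0],[[0,0,0],0.184,0],[[0,0,0],0.184,0],[[0,0,0],0.184,0],[[0,0,0],0.184,0],[[0,0,0],0.184,0],[[0,0,0],0.184,0],[[0,0,0],0.184,0],[[0,0,0],0,0]])

```text
time: 4.3
tool_pos: [0.5119, 0.1749, 0.3037]
tool_rot: [3.142, -0.0, 1.576]
contact_force: [-0.5, 0.5, -0.4]
opening: 0.0005
grip_force: 0.0
```

```bash
cat > b.py <<'E'
from h import *
import sys
s=robot.observe(); print(s["time"],s["tool_pos"].round(4),s["tool_rot"].round(4),s["contact_force"].round(2))
p=cam("wrist"); save(p,sys.argv[1]); print(p["c2w"][:3,3].round(3))
H={"block_knob_top":.081,"block_opposite_top":.081,"block_left_top":.081,"block_right_top":.081,"knob_grip":.075,"cam_knob":.075,"carrier":.03,"surface_plate":0}
for n,z in H.items():
    for t in robot.tip_of(p,n)[:2]: print(n,round(t["p"],2),np.round(t["at"],1),atz(p,t["at"],z).round(4))
E
python3 b.py w1.png
```

```text
4.3 [0.5119 0.1749 0.3037] [ 3.1416e+00 -1.0000e-04  1.5765e+00] [-0.5   0.48 -0.44]
[0.51  0.246 0.445]
block_knob_top 0.64 [235.1  78.3] [0.4918 0.27   0.081 ]
block_knob_top 0.36 [212.8  38.1] [0.469  0.3099 0.081 ]
block_opposite_top 0.69 [239.4 225.6] [0.4956 0.1048 0.081 ]
block_opposite_top 0.66 [300.8 225.2] [0.5679 0.1056 0.081 ]
block_left_top 0.8 [301.4  73.4] [0.5615 0.2754 0.081 ]
block_right_top 0.55 [239. 227.] [0.4951 0.103  0.081 ]
knob_grip 0.74 [212.7  38.2] [0.4682 0.3108 0.075 ]Traceback (most recent call last):
  File "b.py", line 7, in <module>
    for t in robot.tip_of(p,n)[:2]: print(n,round(t["p"],2),np.round(t["at"],1),atz(p,t["at"],z).round(4))
             ~~~~~~~~~~~~^^^^^
ValueError: it knows: block_knob, block_knob_top, block_left, block_left_top, block_opposite, block_opposite_top, block_right, block_right_top, board, carrier, cutters, flux, foot_knob_sole, foot_left_sole, foot_
```

View pics/w1.png

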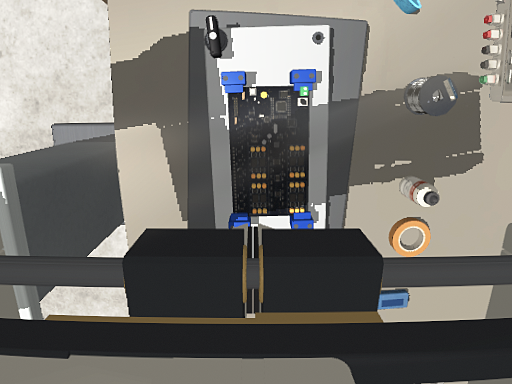

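The wrist view shows the blue blocks at (234,79), (303,77), (239,222) and (301,222). The knob bar is at (213,37) and leans slightly anticlockwise. The carrier is near (0.529, 0.189) with a yaw of about 0.035. I'll go above the knob block and look from near.

Emit:
carry_out(commands=[[[0.0322,-0.0075,0],0,0],[[0.0322,-0.0075,0],0,0],[[0.0322,-0.0074,0],0,0],[[0,0,0.04],0,0],[[0,0,0.04],0,0],[[0,0,0.04],0,0],[[0,0,0.034],0,0],[[0,0,0],0,0]])

```text
time: 5.6
tool_pos: [0.4876, 0.2708, 0.1475]
tool_rot: [-3.136, 0.002, 1.576]
contact_force: [0.4, 0.3, 0.4]
opening: 0.0003
grip_force: 0.0
```

```bash
sed -i 's/"cam_knob":.075,//;s/"surface_plate":0/"board":.049/' b.py; python3 b.py w2.png
```

```text
5.6 [0.4876 0.2708 0.1475] [-3.1363e+00  1.9000e-03  1.5756e+00] [0.36 0.25 0.36]
[0.487 0.342 0.288]
block_knob_top 0.69 [259.  210.5] [0.4903 0.2719 0.081 ]
block_opposite_top 0.65 [256.9 211.8] [0.4889 0.2709 0.081 ]
block_left_top 0.85 [371.8 209.1] [0.5656 0.2732 0.081 ]
knob_grip 0.57 [224.4 151.3] [0.4675 0.3103 0.075 ]
```

View pics/w2.png

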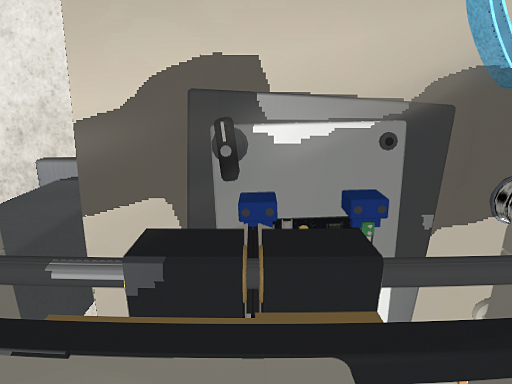

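The near view shows the knob bar from (222,118) to (230,180) and the knob block top at about (259,205), directly under the fingers. Now I'll descend to just above it.

Emit:
carry_out(commands=[[[0.001,0.002,0.02],0,0],[[0,0,0.017],0,0],[[0,0,0.005],0,0],[[0,0,0],0,0],[[0,0,0],0,0],[[0,0,0],0,0]])

```text
time: 6.75
tool_pos: [0.4914, 0.2726, 0.1084]
tool_rot: [3.14, -0.001, 1.575]
contact_force: [-0.7, -0.3, 0.5]
opening: 0.0004
grip_force: 0.0
```

Emit:
carry_out(commands=[[[0,0,0.002],0,0],[[0,0,0.002],0,0],[[0,0,0],0,0],[[0,0,0],0,0]])

```text
time: 7.25
tool_pos: [0.4911, 0.2724, 0.1037]
tool_rot: [-3.142, -0.0, 1.575]
contact_force: [0.8, -0.2, 0.1]
opening: 0.0001
grip_force: 0.0
```

Emit:
carry_out(commands=[[[0,0,0.0005],0,0],[[0,0,0],0,0]])

```text
time: 7.5
tool_pos: [0.4911, 0.2724, 0.1032]
tool_rot: [3.142, -0.0, 1.575]
contact_force: [0.5, 0.1, 0.4]
opening: 0.0004
grip_force: 0.0
```

Emit:
carry_out(commands=[[[0,0,0.0005],0,0],[[0,0,0],0,0]])

```text
time: 7.75
tool_pos: [0.4911, 0.2724, 0.1027]
tool_rot: [-3.142, -0.0, 1.575]
contact_force: [0.5, -0.3, -0.3]
opening: 0.0002
grip_force: 0.0
```

Emit:
carry_out(commands=[[[0,0,0.0003],0,0],[[0,0,0.0003],0,0],[[0,0,0],0,0]])

```text
time: 8.12
tool_pos: [0.4911, 0.2724, 0.1021]
tool_rot: [-3.142, -0.0, 1.575]
contact_force: [1.8, 0.2, 0.4]
opening: 0.0002
grip_force: 0.0
```

Emit:
carry_out(commands=[[[0,0,0.0003],0,0],[[0,0,0.0002],0,0],[[0,0,0],0,0]])

```text
time: 8.5
tool_pos: [0.4911, 0.2725, 0.1016]
tool_rot: [3.142, -0.0, 1.575]
contact_force: [-0.6, -0.0, 0.1]
opening: 0.0004
grip_force: 0.0
```

Emit:
carry_out(commands=[[[0,0,0.0003],0,0],[[0,0,0.0003],0,0],[[0,0,0],0,0]])

```text
time: 8.88
tool_pos: [0.4911, 0.2724, 0.101]
tool_rot: [3.142, -0.0, 1.575]
contact_force: [-0.4, 0.4, 0.0]
opening: 0.0002
grip_force: 0.0
```

Emit:
carry_out(commands=[[[0,0,0.0003],0,0],[[0,0,0.0003],0,0],[[0,0,0],0,0]])

```text
time: 9.25
tool_pos: [0.4911, 0.2724, 0.1004]
tool_rot: [-3.142, -0.0, 1.575]
contact_force: [-0.5, -0.4, -0.3]
opening: 0.0001
grip_force: 0.0
```

Emit:
carry_out(commands=[[[0,0,0.0003],0,0],[[0,0,0.0003],0,0],[[0,0,0],0,0]])

```text
time: 9.62
tool_pos: [0.4911, 0.2724, 0.0998]
tool_rot: [-3.142, -0.0, 1.575]
contact_force: [-0.3, -0.6, 0.6]
opening: 0.0003
grip_force: 0.0
```

Emit:
carry_out(commands=[[[0,0,0.0003],0,0],[[0,0,0.0003],0,0],[[0,0,0],0,0]])

```text
time: 10.0
tool_pos: [0.4911, 0.2724, 0.0992]
tool_rot: [-3.142, -0.0, 1.575]
contact_force: [-0.4, 0.3, -0.0]
opening: 0.0005
grip_force: 0.0
```

Emit:
carry_out(commands=[[[0,0,0.0003],0,0],[[0,0,0.0003],0,0],[[0,0,0],0,0]])

```text
time: 10.38
tool_pos: [0.4911, 0.2724, 0.0986]
tool_rot: [3.142, -0.0, 1.575]
contact_force: [0.0, -0.2, -0.4]
opening: 0.0004
grip_force: 0.0
```

Emit:
carry_out(commands=[[[0,0,0.0003],0,0],[[0,0,0.0003],0,0],[[0,0,0],0,0]])

```text
time: 10.75
tool_pos: [0.4911, 0.2725, 0.0981]
tool_rot: [3.141, -0.0, 1.575]
contact_force: [-1.1, 1.0, -0.0]
opening: 0.0007
grip_force: 0.4
```

Emit:
carry_out(commands=[[[0,0,0.0003],0,0],[[0,0,0.0002],0,0],[[0,0,0],0,0]])

```text
time: 11.12
tool_pos: [0.4911, 0.2725, 0.0978]
tool_rot: [3.141, -0.0, 1.575]
contact_force: [-1.6, 0.3, 3.7]
opening: 0.0006
grip_force: 1.9
```

Emit:
carry_out(commands=[[[0,0,0.0003],0,0],[[0,0,0],0,0]])

```text
time: 11.38
tool_pos: [0.4911, 0.2726, 0.0976]
tool_rot: [3.141, -0.0, 1.575]
contact_force: [-2.8, -0.2, 5.2]
opening: 0.0006
grip_force: 2.9
```

Emit:
carry_out(commands=[[[0,0,0.0003],0,0],[[0,0,0],0,0]])

```text
time: 11.62
tool_pos: [0.4911, 0.2726, 0.0975]
tool_rot: [3.141, -0.0, 1.575]
contact_force: [-2.4, 0.4, 7.6]
opening: 0.0006
grip_force: 3.5
```

The knob block landed at a TCP z of 0.0975 with 7.6 N, and I felt no travel before that. The effective stiffness is about 8 N/mm. Next is the opposite block.

Emit:
carry_out(commands=[[[0,0,-0.02],0,0],[[-0.04,0.0185,0],0,0],[[-0.04,0.0185,0],0,0],[[-0.04,0.0185,0],0,0],[[-0.04,0.0185,0],0,0],[[-0.0073,0.0023,0],0,0],[[0,0,0],0,0],[[0,0,0.006],0,0],[[0,0,0.006],0,0],[[0,0,0],0,0],[[0,0,0],0,0],[[0,0,0],0,0]])

```text
time: 13.12
tool_pos: [0.5682, 0.1056, 0.1051]
tool_rot: [3.141, -0.0, 1.575]
contact_force: [0.1, -0.1, 0.2]
opening: 0.0004
grip_force: 0.0
```

```bash
cat > c.py <<'E'
from h import *
import sys
p=cam("wrist"); save(p,sys.argv[1])
for n in ["block_knob_top","block_opposite_top","block_left_top","block_right_top"]:
    for t in robot.tip_of(p,n)[:1]: print(n,round(t["p"],2),np.round(t["at"],1),atz(p,t["at"],.081).round(4))
E
python3 c.py w3.png
```

```text
block_opposite_top 0.9 [254.7 236.7] [0.5681 0.106  0.081 ]
block_left_top 0.39 [121.9 238.5] [0.4955 0.1044 0.081 ]
block_right_top 0.94 [119.9 240. ] [0.4942 0.1035 0.081 ]
```

Emit:
carry_out(commands=[[[0,0,0.0012],0,0],[[0,0,0.001],0,0],[[0,0,0],0,0]])

```text
time: 13.75
tool_pos: [0.568, 0.1054, 0.1026]
tool_rot: [-3.141, -0.0, 1.575]
contact_force: [1.5, 0.3, 0.5]
opening: 0.0002
grip_force: 0.0
```

Emit:
carry_out(commands=[[[0,0,0.0005],0,0],[[0,0,0.0004],0,0],[[0,0,0],0,0]])

```text
time: 14.12
tool_pos: [0.568, 0.1055, 0.1018]
tool_rot: [-3.142, -0.0, 1.575]
contact_force: [-0.2, 1.0, 0.2]
opening: 0.0006
grip_force: 0.0
```

Emit:
carry_out(commands=[[[0,0,0.0005],0,0],[[0,0,0.0004],0,0],[[0,0,0],0,0]])

```text
time: 14.5
tool_pos: [0.568, 0.1055, 0.1009]
tool_rot: [-3.142, -0.0, 1.575]
contact_force: [-0.2, 0.2, 1.2]
opening: 0.0006
grip_force: 0.0
```

Emit:
carry_out(commands=[[[0,0,0.0004],0,0],[[0,0,0.0004],0,0],[[0,0,0],0,0]])

```text
time: 14.88
tool_pos: [0.568, 0.1054, 0.1001]
tool_rot: [-3.142, -0.0, 1.575]
contact_force: [-0.1, -0.6, -0.4]
opening: 0.0007
grip_force: 0.0
```

Emit:
carry_out(commands=[[[0,0,0.0005],0,0],[[0,0,0.0004],0,0],[[0,0,0],0,0]])

```text
time: 15.25
tool_pos: [0.568, 0.1054, 0.0992]
tool_rot: [-3.142, -0.0, 1.575]
contact_force: [-0.7, 0.5, -0.4]
opening: 0.0005
grip_force: 0.0
```

Emit:
carry_out(commands=[[[0,0,0.0005],0,0],[[0,0,0.0004],0,0],[[0,0,0],0,0]])

```text
time: 15.62
tool_pos: [0.5683, 0.1054, 0.0985]
tool_rot: [3.141, -0.0, 1.575]
contact_force: [0.2, -0.5, 1.2]
opening: 0.0
grip_force: 0.6
```

Emit:
carry_out(commands=[[[0,0,0.0004],0,0],[[0,0,0.0003],0,0],[[0,0,0],0,0]])

```text
time: 16.0
tool_pos: [0.5684, 0.1053, 0.0981]
tool_rot: [3.141, 0.0, 1.575]
contact_force: [-0.5, -1.1, 4.7]
opening: 0.0001
grip_force: 2.5
```

Emit:
carry_out(commands=[[[0,0,0.0003],0,0],[[0,0,0],0,0]])

```text
time: 16.25
tool_pos: [0.5684, 0.1053, 0.098]
tool_rot: [3.14, 0.0, 1.575]
contact_force: [0.2, -0.9, 6.7]
opening: 0.0005
grip_force: 3.2
```

The opposite block also landed firmly (z 0.0980 at 6.7 N), so the knob diagonal does not rock. Now I'll check the other diagonal, starting with the right block.

Emit:
carry_out(commands=[[[0,0,-0.014],0,0],[[0,-0.037,0],0,0],[[-0.0015,-0.0375,0],0,0],[[0,0,0],0,0],[[0,0,0],0,0],[[0,0,0.005],0,0],[[0,0,0.0025],0,0],[[0,0,0],0,0],[[0,0,0],0,0]])

```text
time: 17.38
tool_pos: [0.4937, 0.1036, 0.1037]
tool_rot: [-3.141, -0.0, 1.575]
contact_force: [0.2, -0.6, 0.7]
opening: 0.0005
grip_force: 0.0
```

Emit:
carry_out(commands=[[[0,0,0.0007],0,0],[[0,0,0.0006],0,0],[[0,0,0],0,0]])

```text
time: 17.75
tool_pos: [0.4935, 0.1037, 0.1025]
tool_rot: [3.142, -0.0, 1.575]
contact_force: [-0.3, 0.1, -0.4]
opening: 0.0001
grip_force: 0.0
```

Emit:
carry_out(commands=[[[0,0,0.0007],0,0],[[0,0,0.0006],0,0],[[0,0,0],0,0]])

```text
time: 18.12
tool_pos: [0.4935, 0.1036, 0.1012]
tool_rot: [-3.142, -0.0, 1.575]
contact_force: [0.2, -0.5, -0.2]
opening: 0.0001
grip_force: 0.0
```

Emit:
carry_out(commands=[[[0,0,0.0007],0,0],[[0,0,0.0006],0,0],[[0,0,0],0,0]])

```text
time: 18.5
tool_pos: [0.4935, 0.1036, 0.0998]
tool_rot: [-3.141, -0.0, 1.575]
contact_force: [-0.6, 0.4, -0.1]
opening: 0.0002
grip_force: 0.0
```

Emit:
carry_out(commands=[[[0,0,0.0007],0,0],[[0,0,0.0006],0,0],[[0,0,0],0,0]])

```text
time: 18.88
tool_pos: [0.4935, 0.1036, 0.0986]
tool_rot: [-3.141, -0.0, 1.575]
contact_force: [-0.5, -0.3, 0.5]
opening: 0.0007
grip_force: 0.0
```

Emit:
carry_out(commands=[[[0,0,0.0007],0,0],[[0,0,0.0005],0,0],[[0,0,0],0,0]])

```text
time: 19.25
tool_pos: [0.4938, 0.1035, 0.0979]
tool_rot: [3.141, 0.0, 1.575]
contact_force: [-1.6, -1.1, 5.3]
opening: 0.0
grip_force: 2.6
```

Emit:
carry_out(commands=[[[0,0,-0.016],0,0],[[0.04,0.0175,0],0,0],[[0.04,0.0175,0],0,0],[[0.04,0.0175,0],0,0],[[0.04,0.0175,0],0,0],[[0.0097,0.0006,0],0,0],[[0,0,0],0,0],[[0,0,0.007],0,0],[[0,0,0.0045],0,0],[[0,0,0],0,0],[[0,0,0],0,0]])

```text
time: 20.62
tool_pos: [0.5636, 0.2733, 0.102]
tool_rot: [3.141, -0.0, 1.574]
contact_force: [0.3, -0.3, 0.8]
opening: 0.0003
grip_force: 0.0
```

Emit:
carry_out(commands=[[[0,0,0.0005],0,0],[[0,0,0.0005],0,0],[[0,0,0],0,0]])

```text
time: 21.0
tool_pos: [0.5635, 0.2737, 0.101]
tool_rot: [3.142, -0.0, 1.575]
contact_force: [-0.6, 0.2, -0.6]
opening: 0.0001
grip_force: 0.0
```

Emit:
carry_out(commands=[[[0,0,0.0007],0,0],[[0,0,0.0006],0,0],[[0,0,0],0,0]])

```text
time: 21.38
tool_pos: [0.5634, 0.2736, 0.0995]
tool_rot: [-3.141, -0.0, 1.575]
contact_force: [-0.0, -1.1, 0.3]
opening: 0.0005
grip_force: 0.0
```

Emit:
carry_out(commands=[[[0,0,0.0007],0,0],[[0,0,0.0006],0,0],[[0,0,0],0,0]])

```text
time: 21.75
tool_pos: [0.5637, 0.2736, 0.0987]
tool_rot: [3.141, -0.0, 1.575]
contact_force: [-0.4, -0.9, 3.3]
opening: 0.0004
grip_force: 1.5
```

Emit:
carry_out(commands=[[[0,0,0.0004],0,0],[[0,0,0.0003],0,0],[[0,0,0],0,0]])

```text
time: 22.12
tool_pos: [0.5639, 0.2736, 0.0984]
tool_rot: [3.14, -0.0, 1.575]
contact_force: [-0.7, 0.4, 6.3]
opening: 0.0003
grip_force: 3.2
```

```bash
cat > avg.py <<'E'
from h import *
z=[];f=[];T=[]
for _ in range(8):
    s=robot.observe(); z.append(s["tool_pos"]);f.append(s["contact_force"]);T.append(s["tool_rot"][:2]); robot.read_camera("wrist")
z=np.array(z);f=np.array(f);print(s["time"],z.mean(0).round(5),z[:,2].std().round(5),f.mean(0).round(2),f[:,2].std().round(2),"h0 %.5f"%(z[:,2].mean()+f[:,2].mean()/20e3),np.array(T)[-1])
E
python3 avg.py
```

```text
22.475 [0.56385 0.27365 0.09841] 1e-05 [-0.59 -0.95  6.44] 0.48 h0 0.09874 [ 3.1403374e+00 -3.4663997e-04]
```

Correcting each reading for the rubber's give: knob 0.0979 + opposite 0.0983 − left 0.0987 − right 0.0982 ≈ −0.67 mm. That makes the foot about 1.0 mm too short, a slight rock over the knob diagonal, so the knob needs about +0.167 rad clockwise. I'll go over the knob and look.

Emit:
carry_out(commands=[[[0,0,-0.025],0,0.3],[[0.0128,-0.0315,0],0,0.3],[[0.0128,-0.0315,0],0,0.3],[[0.0127,-0.0317,0],0,0.3],[[0,0,0],0,0.3],[[0,0,0],0,0.3],[[0,0,0],0,0.3]])

```text
time: 23.4
tool_pos: [0.4695, 0.3112, 0.1225]
tool_rot: [3.141, -0.0, 1.574]
contact_force: [0.0, 0.2, 0.4]
opening: 0.0275
grip_force: 0.0
```

```bash
cat > d.py <<'E'
from h import *
import sys
s=robot.observe(); print(s["time"],s["tool_pos"].round(4),s["tool_rot"].round(4),s["opening"])
p=cam("wrist"); save(p,sys.argv[1])
for n in ["block_knob_top","block_left_top","knob_grip"]:
    for t in robot.tip_of(p,n)[:1]: print(n,round(t["p"],2),np.round(t["at"],1),atz(p,t["at"],.081 if "top" in n else .075).round(4))
im=cv2.imread("pics/"+sys.argv[1]); cv2.imwrite("pics/c_"+sys.argv[1],cv2.resize(im[100:300,150:370],None,fx=2.7,fy=2.7,interpolation=cv2.INTER_CUBIC))
E
python3 d.py w4.png
```

```text
23.4 [0.4695 0.3112 0.1225] [ 3.1412e+00 -1.0000e-04  1.5739e+00] 0.027534390098379404
block_knob_top 0.65 [287.4 286.5] [0.4903 0.2705 0.081 ]
knob_grip 0.55 [252.8 223.7] [0.4685 0.3102 0.075 ]
```

View pics/c_w4.png

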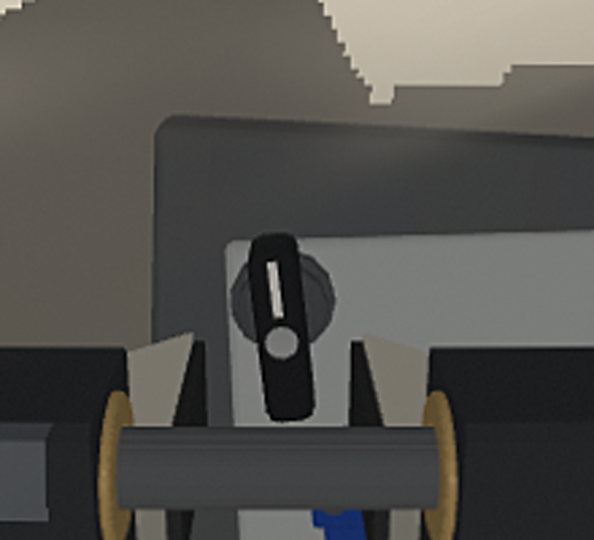

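The crop shows the bar running from (273,240) to (293,415), with its hub at (282,343). The fingers straddle it, with inner edges at 205 and 352. I'll work out the angle and the offset.

```bash
cat > e.py <<'E'
from h import *
p=cam("wrist"); s=robot.observe()
q=lambda x,y:(x/2.7+150-.3,y/2.7+100-.3)
a,b,c=[atz(p,q(*t),.085) for t in((273,240),(293,415),(282,343))]
print("bar",a.round(4),b.round(4),"hub",c.round(4),"mid",((a+b)/2).round(4),"angle ccw from y",np.arctan2(-(a-b)[0],(a-b)[1]))
w1,w2=atz(p,q(272,263),.085),atz(p,q(279.5,317),.085);print("line ang",np.arctan2(-(w1-w2)[0],(w1-w2)[1]))
for x in (205,352): print("tip",atz(p,q(x,345),s["tool_pos"][2]-.017).round(4))
print(s["tool_pos"].round(4))
# carrier top edges angle: subpixel Hough for bar edges
g=cv2.cvtColor(p["pixels"],cv2.COLOR_RGB2GRAY)
sub=g[186:258,238:275]; m=(sub<38).astype(np.uint8)
n,l,st,ce=cv2.connectedComponentsWithStats(m); i=1+np.argmax(st[1:,4]); print(st[i])
ctr=max(cv2.findContours((l==i).astype(np.uint8),cv2.RETR_EXTERNAL,cv2.CHAIN_APPROX_NONE)[0],key=len)[:,0]+[238,186]
W=np.array([atz(p,t,.085)[:2] for t in ctr]).astype(np.float32); r=cv2.minAreaRect(W*1000); print("rect",r)
E
python3 e.py
```

```text
bar [0.4668 0.335  0.085 ] [0.4712 0.2953 0.085 ] hub [0.4687 0.3122 0.085 ] mid [0.469  0.3151 0.085 ] angle ccw from y 0.11176567769859819
line ang 0.13398771664377557
tip [0.454  0.3197 0.1055]
tip [0.4819 0.3198 0.1055]
[0.469  0.3113 0.1225]
[   4    0   25   70 1062]
rect ((468.9813232421875, 315.07958984375), (11.103581428527832, 42.47926330566406), 6.959929466247559)
```

Emit:
carry_out(commands=[[[0.0007,0.001,0],-0.115,0.3],[[0,0,0.02],0,0.3],[[0,0,0.015],0,0.3],[[0,0,0.0095],0,0.3],[[0,0,0],0,0.2],[[0,0,0],0,0.16],[[0,0,0],0,0.16],[[0,0,0],0,0.16]], newtons=12)

```text
time: 24.65
tool_pos: [0.4696, 0.3119, 0.0781]
tool_rot: [-3.141, 0.0, 1.69]
contact_force: [1.5, -2.5, -5.6]
opening: 0.0207
grip_force: 12.0
```

```bash
python3 d.py w5.png
```

```text
24.65 [0.4696 0.3119 0.0781] [-3.1413e+00  4.0000e-04  1.6898e+00] 0.020684175322387827
block_knob_top 0.24 [251.  224.7] [0.4655 0.3295 0.081 ]
knob_grip 0.56 [249.9 258.7] [0.4673 0.3097 0.075 ]
```

View pics/c_w5.png

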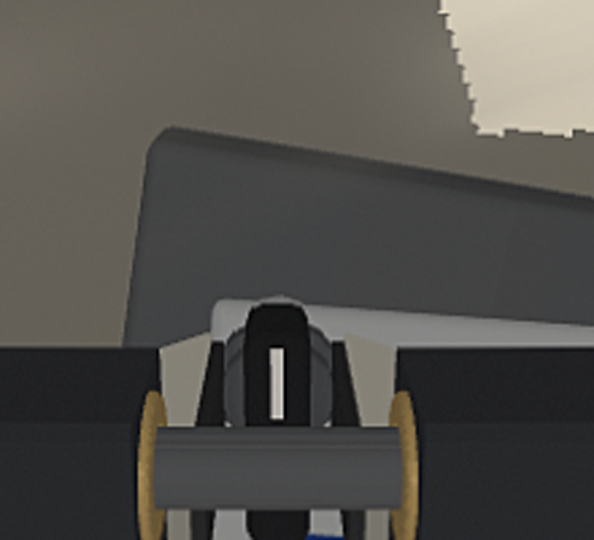

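The bar is centred and parallel between the pads (mid about 278). However, the tips closed on the round collar under it, since the opening is 20.7 mm and not 11 mm. I'll open, rise clear of the collar and grip the bar only.

Emit:
carry_out(commands=[[[0,0,0],0,0.3],[[0,0,0],0,0.3],[[0,0,-0.0055],0,0.3],[[0,0,0],0,0.3],[[0,0,0],0,0.3]])

```text
time: 25.48
tool_pos: [0.4697, 0.3124, 0.0839]
tool_rot: [3.141, -0.0, 1.69]
contact_force: [-0.3, -0.1, 0.5]
opening: 0.0276
grip_force: 0.0
```

Emit:
carry_out(commands=[[[0,0,0],0,0.2],[[0,0,0],0,0.16],[[0,0,0],0,0.16],[[0,0,0],0,0.16]], newtons=5)

```text
time: 25.98
tool_pos: [0.4696, 0.3122, 0.0836]
tool_rot: [-3.142, -0.0, 1.69]
contact_force: [0.0, -0.5, -0.5]
opening: 0.0148
grip_force: 0.0
```

Emit:
carry_out(commands=[[[0,0,0],0,0.1],[[0,0,0],0,0.05],[[0,0,0],0,0.05],[[0,0,0],0,0.05]], newtons=6)

```text
time: 26.48
tool_pos: [0.4693, 0.3122, 0.0836]
tool_rot: [-3.141, 0.0, 1.69]
contact_force: [-2.3, -0.6, 2.1]
opening: 0.0112
grip_force: 6.0
```

```bash
python3 avg.py; python3 -c "
from h import *;s=robot.observe();print(s['tool_rot'],s['torque'],s['opening'],s['grip_force'])"
```

```text
26.825 [0.46931 0.3122  0.08358] 1e-05 [-3.26 -0.24  1.93] 0.45 h0 0.08368 [-3.14098052e+00  5.48904921e-06]
[-3.14101399e+00  3.84785896e-05  1.68983515e+00] [-0.23349827  0.68166053  0.05944646] 0.01134599609101373 5.997332856059074
```

Emit:
carry_out(commands=[[[0,-0.0006,0],0,0.05],[[0,0,0],0,0.05],[[0,0,0],0,0.05],[[0,0,0],0.06,0.05],[[0,0,0],0.06,0.05],[[0,0,0],0.05,0.05],[[0,0,0],0,0.05],[[0,0,0],0,0.05]], newtons=25)

```text
time: 27.88
tool_pos: [0.4695, 0.3121, 0.0843]
tool_rot: [3.14, -0.0, 1.52]
contact_force: [-2.2, -2.0, 6.0]
opening: 0.0111
grip_force: 25.0
```

```bash
python3 -c "
from h import *;s=robot.observe();print(s['tool_rot'],s['torque'],s['opening'],s['grip_force'],s['contact_force'])"
```

```text
[ 3.14038203e+00 -3.69936900e-04  1.51965461e+00] [-0.38769185  0.50341228  0.07162948] 0.01106285638730115 24.98490571975708 [-2.22432286 -1.96123827  5.99918619]
```

Emit:
carry_out(commands=[[[0,0,0],0,0.2],[[0,0,0],0,0.3],[[0,0,0],0,0.3],[[0,0,-0.02],0,0.3],[[0,0,-0.016],-0.055,0.3],[[-0.02,0.0104,0],0,0],[[-0.0198,0.0104,0],0,0],[[0,0,0],0,0],[[0,0,0.01],0,0],[[0,0,0.006],0,0],[[0,0,0],0,0],[[0,0,0],0,0],[[0,0,0],0,0]])

```text
time: 29.5
tool_pos: [0.4901, 0.2727, 0.1038]
tool_rot: [3.141, -0.0, 1.575]
contact_force: [-0.6, -0.2, 0.3]
opening: 0.0002
grip_force: 0.0
```

```bash
python3 d.py w6.png; cp pics/w6.png /dev/null
```

```text
29.5 [0.4901 0.2727 0.1038] [ 3.1411e+00 -3.0000e-04  1.5750e+00] 0.0002359940470755149
block_left_top 0.86 [387.5 235. ] [0.5619 0.2746 0.081 ]
knob_grip 0.74 [211.5 162.5] [0.4672 0.3127 0.075 ]
```

View pics/w6.png

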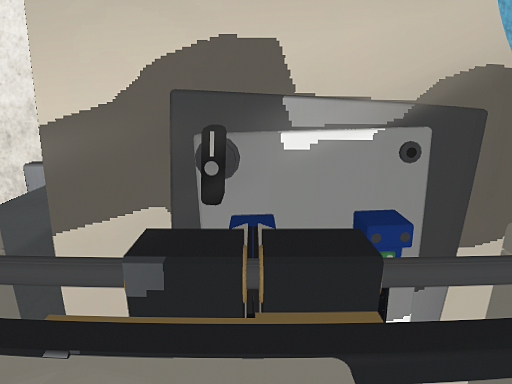

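The knob bar now stands upright at (212,165) and is free, and the knob block at (252,222) is under the tips. I'll press it.

Emit:
carry_out(commands=[[[0,0,0.002],0,0],[[0,0,0.002],0,0],[[0,0,0],0,0],[[0,0,0],0,0]])

```text
time: 30.2
tool_pos: [0.49, 0.2725, 0.0996]
tool_rot: [-3.142, -0.0, 1.575]
contact_force: [0.3, -0.6, 0.0]
opening: 0.0001
grip_force: 0.0
```

Emit:
carry_out(commands=[[[0,0,0.0004],0,0],[[0,0,0.0004],0,0],[[0,0,0],0,0]])

```text
time: 30.58
tool_pos: [0.49, 0.2725, 0.0988]
tool_rot: [3.142, -0.0, 1.575]
contact_force: [0.2, 0.2, -0.4]
opening: 0.0002
grip_force: 0.0
```

Emit:
carry_out(commands=[[[0,0,0.0005],0,0],[[0,0,0.0005],0,0],[[0,0,0],0,0]])

```text
time: 30.95
tool_pos: [0.49, 0.2726, 0.0983]
tool_rot: [3.141, -0.0, 1.575]
contact_force: [-1.4, 0.2, 5.3]
opening: 0.0005
grip_force: 2.5
```

Emit:
carry_out(commands=[[[0,0,0.0003],0,0],[[0,0,0],0,0]])

```text
time: 31.2
tool_pos: [0.49, 0.2726, 0.0982]
tool_rot: [3.141, -0.0, 1.575]
contact_force: [-2.1, -0.7, 6.7]
opening: 0.0004
grip_force: 3.1
```

```bash
python3 avg.py
```

```text
31.55 [0.49002 0.27259 0.09818] 1e-05 [-2.23 -0.12  6.34] 0.33 h0 0.09850 [ 3.14110408e+00 -3.86843907e-04]
```

Emit:
carry_out(commands=[[[0,0,-0.018],0,0],[[-0.04,0.0185,0],0,0],[[-0.04,0.0185,0],0,0],[[-0.04,0.0185,0],0,0],[[-0.04,0.0185,0],0,0],[[-0.0074,0.0033,0],0,0],[[0,0,0],0,0],[[0,0,0.008],0,0],[[0,0,0.006],0,0],[[0,0,0.001],0,0],[[0,0,0],0,0],[[0,0,0],0,0],[[0,0,0],0,0]])

```text
time: 33.22
tool_pos: [0.5681, 0.1054, 0.1007]
tool_rot: [3.141, -0.0, 1.575]
contact_force: [0.2, -0.0, -0.3]
opening: 0.0004
grip_force: 0.0
```

Emit:
carry_out(commands=[[[0,0,0.001],0,0],[[0,0,0.0008],0,0],[[0,0,0],0,0],[[0,0,0],0,0]])

```text
time: 33.72
tool_pos: [0.568, 0.1053, 0.0987]
tool_rot: [3.142, -0.0, 1.575]
contact_force: [0.1, 0.1, 0.0]
opening: 0.0005
grip_force: 0.0
```

```bash
python3 avg.py
```

```text
34.075 [0.56796 0.10536 0.09872] 1e-05 [ 0.21 -0.14  0.04] 0.36 h0 0.09873 [ 3.14155214e+00 -9.24227903e-05]
```

Emit:
carry_out(commands=[[[0,0,0.0005],0,0],[[0,0,0],0,0]])

```text
time: 34.38
tool_pos: [0.5681, 0.1053, 0.0984]
tool_rot: [3.141, -0.0, 1.575]
contact_force: [-0.2, -0.5, 1.5]
opening: 0.0006
grip_force: 0.8
```

```bash
python3 avg.py
```

```text
34.725 [0.56806 0.10534 0.09838] 3e-05 [-0.12 -0.36  2.01] 0.33 h0 0.09848 [ 3.14126095e+00 -2.67203124e-05]
```

Emit:
carry_out(commands=[[[0,0,0.0005],0,0],[[0,0,0.0003],0,0],[[0,0,0],0,0]])

```text
time: 35.15
tool_pos: [0.5681, 0.1053, 0.098]
tool_rot: [3.141, -0.0, 1.575]
contact_force: [-1.5, -0.8, 6.5]
opening: 0.0007
grip_force: 3.1
```

```bash
python3 avg.py
```

```text
35.5 [0.56814 0.10532 0.09798] 1e-05 [-1.39 -0.46  6.1 ] 0.58 h0 0.09829 [ 3.14084299e+00 -4.03374851e-05]
```

Emit:
carry_out(commands=[[[0,0,-0.014],0,0],[[0,-0.037,0],0,0],[[-0.0015,-0.0375,0],0,0],[[0,0,0],0,0],[[0,0,0],0,0],[[0,0,0.008],0,0],[[0,0,0.004],0,0],[[0,0,0.0004],0,0],[[0,0,0],0,0],[[0,0,0],0,0],[[0,0,0.0006],0,0],[[0,0,0.0004],0,0],[[0,0,0.0004],0,0],[[0,0,0],0,0]])

```text
time: 37.3
tool_pos: [0.4935, 0.1035, 0.098]
tool_rot: [3.141, -0.0, 1.575]
contact_force: [-1.1, -0.7, 5.2]
opening: 0.0009
grip_force: 2.5
```

```bash
python3 avg.py
```

```text
37.65 [0.49354 0.10352 0.09793] 2e-05 [-1.76 -1.01  5.1 ] 0.57 h0 0.09818 [ 3.14121153e+00 -1.65337963e-05]
```

The residual is about −0.18 mm, worth a small further correction of about 0.03 rad. I'll go back to the knob.

Emit:
carry_out(commands=[[[0,0,-0.022],0,0],[[0.045,-0.005,0],0,0],[[0.045,-0.005,0],0,0.3],[[0.045,-0.005,0],0,0.3],[[0.045,-0.005,0],0,0.3],[[0.0287,-0.0036,0],0,0.3],[[0,0,0],0.055,0.3],[[0,0,0],0,0.3],[[0,0,0],0,0.3],[[0,0,0.015],0,0.3],[[0,0,0.015],0,0.3],[[0,0,0.0056],0,0.3],[[0,0,0],0,0.3],[[0,0,0],0,0.3],[[0,0,0],0,0.2],[[0,0,0],0,0.15],[[0,0,0],0,0.15]], newtons=6)

```text
time: 39.83
tool_pos: [0.4691, 0.3122, 0.0842]
tool_rot: [3.141, -0.0, 1.52]
contact_force: [0.4, -0.8, -0.2]
opening: 0.0139
grip_force: 0.0
```

Emit:
carry_out(commands=[[[0,0,0],0,0.1],[[0,0,0],0,0.05],[[0,0,0],0,0.05]], newtons=10)

```text
time: 40.2
tool_pos: [0.4693, 0.3122, 0.0842]
tool_rot: [3.141, -0.0, 1.52]
contact_force: [1.7, 0.1, 0.1]
opening: 0.0109
grip_force: 10.0
```

Emit:
carry_out(commands=[[[0,0,0],0,0.05],[[0,0,0],0.03,0.05],[[0,0,0],0,0.05],[[0,0,0],0,0.05]], newtons=25)

```text
time: 40.7
tool_pos: [0.4693, 0.3122, 0.0842]
tool_rot: [3.141, -0.0, 1.49]
contact_force: [2.8, -0.2, 1.5]
opening: 0.0111
grip_force: 25.0
```

```bash
python3 -c "
from h import *;s=robot.observe();print(s['tool_rot'],s['torque'],s['opening'],s['grip_force'],s['contact_force'])"
```

```text
[ 3.14092287e+00 -3.18740958e-04  1.48970553e+00] [-0.20719122 -0.30095831  0.09095228] 0.011089653734841573 24.99540477991104 [ 2.82789543 -0.23787383  1.50090723]
```

Emit:
carry_out(commands=[[[0,0,0],0,0.2],[[0,0,0],0,0.3],[[0,0,0],0,0.3],[[0,0,-0.02],0,0.3],[[0,0,-0.016],-0.085,0.3],[[-0.02,0.0104,0],0,0],[[-0.0198,0.0101,0],0,0],[[0,0,0],0,0],[[0,0,0.012],0,0],[[0,0,0.007],0,0],[[0,0,0.001],0,0],[[0,0,0],0,0],[[0,0,0],0,0],[[0,0,0],0,0]])

```text
time: 42.45
tool_pos: [0.4898, 0.2725, 0.1003]
tool_rot: [3.141, -0.0, 1.575]
contact_force: [-0.0, -0.3, -0.3]
opening: 0.0004
grip_force: 0.0
```

Emit:
carry_out(commands=[[[0,0,0.001],0,0],[[0,0,0.0006],0,0],[[0,0,0.0004],0,0],[[0,0,0.0004],0,0],[[0,0,0],0,0]])

```text
time: 43.08
tool_pos: [0.4898, 0.2726, 0.0983]
tool_rot: [3.141, -0.0, 1.575]
contact_force: [-2.6, 0.6, 6.1]
opening: 0.0008
grip_force: 3.1
```

```bash
python3 avg.py
```

```text
43.425 [0.48978 0.27257 0.09827] 1e-05 [-1.79 -0.29  6.06] 0.23 h0 0.09858 [ 3.14099995e+00 -3.74664178e-04]
```

Emit:
carry_out(commands=[[[0,0,-0.018],0,0],[[-0.04,0.0185,0],0,0],[[-0.04,0.0185,0],0,0],[[-0.04,0.0185,0],0,0],[[-0.04,0.0185,0],0,0],[[-0.0074,0.0035,0],0,0],[[0,0,0],0,0],[[0,0,0.008],0,0],[[0,0,0.006],0,0],[[0,0,0.0015],0,0],[[0,0,0],0,0],[[0,0,0],0,0],[[0,0,0],0,0]])

```text
time: 45.1
tool_pos: [0.568, 0.1054, 0.1003]
tool_rot: [3.141, -0.0, 1.575]
contact_force: [-0.7, 0.2, -0.5]
opening: 0.0009
grip_force: 0.0
```

Emit:
carry_out(commands=[[[0,0,0.001],0,0],[[0,0,0.0007],0,0],[[0,0,0.0005],0,0],[[0,0,0.0005],0,0],[[0,0,0],0,0]])

```text
time: 45.72
tool_pos: [0.568, 0.1053, 0.098]
tool_rot: [3.141, -0.0, 1.575]
contact_force: [-1.5, -0.7, 5.3]
opening: 0.0006
grip_force: 2.8
```

```bash
python3 avg.py
```

```text
46.075 [0.568   0.10529 0.09802] 1e-05 [-1.52 -0.58  5.9 ] 0.47 h0 0.09832 [3.14092599e+00 7.41044206e-05]
```

The knob and opposite heights now add up to 0.19690 m, against 0.19692 m for the other two, so nothing rocks. I'll retreat and hand in.

Emit:
carry_out(commands=[[[0,0,-0.01],0,0],[[0,0,-0.04],0,0],[[0,0,-0.05],0,0],[[0,0,0],0,0],[[0,0,0],0,0]])

```text
time: 46.75
tool_pos: [0.5675, 0.1054, 0.1972]
tool_rot: [-3.141, -0.0, 1.575]
contact_force: [-0.4, -0.5, -0.6]
opening: 0.0003
grip_force: 0.0
```

```bash
python3 -c "
from h import *;print(robot.observe()['contact_force'],robot.hand_in())"
```

```text
the job is handed in; nothing more can be done
[-0.37750934 -0.52326733 -0.58335865] None
```

The job is handed in at 46.8 s: the adjustable foot was about 1 mm too short, so I turned the knob 0.20 rad clockwise in two steps, and the final presses on the knob and opposite blocks (about 6 N each) put the remaining foot error at about 0.03 mm, with one slip on the way when the fingers briefly closed on the collar under the knob at 12 N.

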